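# Test-twist the proud cap and set the jar aside

## Task

Of the two tall screw-cap paint jars on the craft table, one has a cap that stands up on its thread with a band of bare neck showing below it. With that jar standing where it is, test-twist its cap by an eighth of a turn or more, either way; then put that jar, upright, gently down into the wooden tray for jars to be redone. Leave the other tall jar, whose cap is tight, where it stands.

Things in the scene. Friction and masses are not known exactly. Their poses are not given: they have to be found in the camera images.
- loose_jar: jar with the loose cap: upright blue plastic jar, 56 mm diameter, 58 mm high to the shoulder, paper label, 0.15 to 0.3 kg. Above it 11 mm of white neck (43 mm across) shows, then the blue cap, 50 mm diameter, 69 to 89 mm above the underside. Origin: centre of the underside, z up. Grip the cap from above; it stays on, so lift the jar by it. Small pots around are at most 45 mm high.
- loose_cap (a joint): turn of the loose jar's cap about the jar's upright axis (rad), relative to the jar: starts within 0.15 of 0, positive anticlockwise from above, stops at -2.4 and 2.4. Turns easily (0.01 N m, less than turns the jar on the table) without rising, and stays as left. A white paint dot lies off centre on its top.
- tight_jar: the jar with the tight cap: the same blue jar, but its cap sits down on the shoulder, from 59 to 79 mm above the underside, with no neck showing to speak of; this cap does not turn on the jar. Origin: centre of the underside; z up.
- tray: fixed low open tray of light wood, 200 mm (its x) by 140 mm (its y), 25 mm high, walls and floor 5 mm thick. Origin: centre of its underside; z up. In its +x half stands a small blue pot 45 mm high, 43 mm in diameter, about 60 mm from the tray's centre; the -x half is free.
Mind the look-alikes: they are no part of the job. Leave any orange or yellow look-alike of the loose_jar alone. Several things have the shape of the tray; the one meant has the colours described above.

How it is judged:
On the way:
1. the loose cap has been turned to more than 0.5 rad either way while its jar stands upright within 20 mm of where it started ((value of joint loose_cap above 0.5 rad or value of joint loose_cap below -0.5 rad) and distance of loose_jar from where it was at the start of the episode below 0.02 m and angle between loose_jar's own z axis and vertical below 0.2 rad), for 0.1 s.
At the end, for the whole second after the job is handed in: The loose-capped jar stands upright (within 11 degrees) and at rest on the tray's floor, inside its walls (underside less than 11 mm above the tray's underside, within 75 mm along and 45 mm across of its centre); the tight jar stands upright within 20 mm of where it started (x of loose_jar in the frame of tray between -0.075 and 0.075 m and y of loose_jar in the frame of tray between -0.045 and 0.045 m and z of loose_jar in the frame of tray below 0.011 m and angle between loose_jar's own z axis and vertical below 0.2 rad and linear speed of loose_jar below 0.02 m/s and distance of tight_jar from where it was at the start of the episode below 0.02 m and angle between tight_jar's own z axis and vertical below 0.26 rad); the robot touches nothing.
It fails at once if the tight jar is shifted more than 20 mm or tipped (distance of tight_jar from where it was at the start of the episode above 0.02 m or angle between tight_jar's own z axis and vertical above 0.26 rad).
It fails at once if the loose jar is dropped: it moves faster than 0.4 m/s with its underside less than 20 mm above the tray's floor, over the tray (x of loose_jar in the frame of tray between -0.1 and 0.1 m and y of loose_jar in the frame of tray between -0.07 and 0.07 m and z of loose_jar in the frame of tray below 0.025 m and linear speed of loose_jar above 0.4 m/s).
It also fails if it takes over 40 s, if anything falls off the work surface, if the arm or the gripper's body presses on something with over 40 N, if the wrist force passes 120 N, or if a joint passes its speed limit or range.

## Robot

A 6-joint arm with a two-finger parallel gripper is mounted at the origin on the work surface. World frame = base frame: x ahead of the robot, y to its left, z up, the work surface at z = 0. Lengths are in m, angles in rad, forces in N, time in s.
With the tool pointing down it reaches from about 0.35 to 0.775 m from the base axis. Payload 5.5 kg.
Tool frame: the origin (TCP) lies at the very end of the fingers, on their centre line; the grasp point (between the pads) lies env.hold_point_z behind it (env.hold_point_z is the distance from the TCP to the grasp point, in m); z points along the fingers, y is the line along which they close (so a half turn about z gives the same grasp; the last joint's range is limited). The gripper opens to 85 mm and grips with 20 to 120 N. Pads are 22 mm wide; open, the fingers measure 114 mm over their backs; the gripper's body (76 mm by 85 mm) begins 54 mm behind the grasp point. The pads swing forward as they close: fully open they stand 13 mm farther back than shut.
Start: joints at [-1.436, 0.313, 0.046, 1.304, 0, 1.431], TCP at [0.156, -0.553, 0.231] pointing down, gripper open.
Joint ranges: [-2.76, 2.76], [-0.86, 1.69], [-1.03, 1.26], [-2.2, 2.34], [-1.47, 1.5], [-3.14, 3.14]. Speed limits (rad/s): [2.57, 2.57, 3.14, 3.14, 3.14, 3.14].

## Interface

Orientations are given as a unit quaternion [w, x, y, z].
In Python, from workcell import env gives the robot as it stands.
- The arm moves only by the tool carry_out, never from a script. Its argument "steps" is a list of rows, each a list of 3 entries, a list of its own where there are three numbers: the turn, a rotation vector about the tool's x, y, z in degrees, then the shift along the tool's x, y, z in cm, then the closure in counts, from 0 (fully open) to 255 (shut). A call has exactly 8 rows; each row is the pose to reach, as a shift and turn from the pose commanded when the call began, along the tool's axes at that moment; what a row does not reach only later rows make up. A row lasts 1/8 s, in which the tool goes at most 62.5 mm and 10.7 degrees, less where a joint would pass 70% of its speed; a pose out of reach is approached as far as the arm can. A call with a gripper value outside its range is refused whole. The fingers move at their own pace and stop on an object; "force" is the grip in N (left out, the last holds). Time passes only in rows, so rows that repeat a pose let the fingers close, or fill a call up. It gives the time, the measured TCP pose, the force, the opening and the grip force at its end, in the units of the state.
- env.get_state(): the state, without advancing time (a new reading comes with each control period).
- env.read_camera(name): name is "scene" or "top" or "wrist"; returns (picture, depth): 420x560x3 uint8, red, green, blue; 420x560 float32, m along the optical axis (not along the pixel's ray), 0 where there is no reading.
- env.get_calibration(name): a dict with "fx", "fy", "cx", "cy" (pixels), "D" ([k1, k2, p1, p2, k3] as OpenCV has them; the pictures are not rectified), "origin" and "orientation" of the camera in the world. Camera axes: x right, y up, looking along -z (the intrinsics and any distortion apply to the point x, -y, -z); pixel columns grow to the right and rows downward; lengths in m; the calibration is good to about 2 mm. A picture is of the moment at which its call begins: read the wrist's pose just before it. get_calibration takes no time and is no camera call; for the wrist camera it gives the pose at the moment of the call.
- env.hand_in(): hands the job in; it is judged then, once.
The state is a dict: "clock": time; "joint_pos": joint angles; "qvel": joint speeds; "tau": joint torques, N m; "tcp_pos": TCP position; "orientation": TCP orientation; "wrist_force": force on the tool from outside, world axes, zero at the start; "ft_torque": the same for the moment, N m; "finger_gap": finger opening in m; "grip_force": force on a finger pad.
Only numpy, scipy, OpenCV 4.12 (cv2) and the standard library are available. Lean on these libraries where they do the work, as an engineer would, in place of code of your own. Each camera call takes 0.05 s, during which the arm holds its last target. There are 200 camera calls.

## Working session

There is one attempt and no reset: what is moved stays moved. The work goes in short steps, Python scripts to look and compute and a tool call to move; the robot and the scene stay as the last step left them, time stands still between calls to the robot, and variables do not carry over. Pictures are saved under pics/ and viewed, at most 10 in all, crops included, and the job is handed in when it is done.

Besides the shell and the picture viewer there is one more tool, called by a JSON object that holds its "method" and its "body". carry_out: Moves the arm, as the interface text tells. Its arguments: {"type":"object","properties":{"steps":{"type":"array","items":{"type":"array"}},"force":{"type":"number"}},"required":["steps"]}

```bash
mkdir -p pics
cat > h.py <<'E'
import numpy as np, cv2
from workcell import env
from scipy.spatial.transform import Rotation as R
def rot(q): return R.from_quat([q[1],q[2],q[3],q[0]]).as_matrix()
def look(n):
    c=env.get_calibration(n); p,d=env.read_camera(n); return c,p,d
def ray(c,uv):
    K=np.array([[c['fx'],0,c['cx']],[0,c['fy'],c['cy']],[0,0,1.]])
    n=cv2.undistortPoints(np.array(uv,float).reshape(-1,1,2),K,np.array(c['D'],float))[:,0]
    return (rot(c['orientation'])@np.c_[n[:,0],-n[:,1],-np.ones(len(n))].T).T
def onplane(c,uv,z):
    r=ray(c,uv); o=np.array(c['origin']); return o+r*((z-o[2])/r[:,2])[:,None]
def cloud(c,d):
    v,u=np.mgrid[:d.shape[0],:d.shape[1]]
    r=ray(c,np.c_[u.ravel(),v.ravel()]); return (np.array(c['origin'])+r*d.reshape(-1,1)).reshape(*d.shape,3)
def save(f,p): cv2.imwrite(f,p[:,:,::-1])
E
python3 - <<'E'
from h import *
for n in("top","scene"):
    c,p,d=look(n); save(f"pics/{n}1.png",p); print(n,c['origin'],c['orientation'],c['fx'],(d>0).mean())
print(env.get_state(),env.hold_point_z)
E
```

```text
top [ 0.35672229 -0.01847649  0.6993662 ] [-0.69830685 -0.03479294  0.05705626  0.71267214] 382.12864404666374 0.995922619047619
scene [0.83796831 0.27060707 0.60318781] [0.40980284 0.15422492 0.30253728 0.84660941] 404.49713915664665 0.9959651360544217
{'clock': 0.1, 'joint_pos': array([-1.43561459e+00,  3.13923885e-01,  4.50623514e-02,  1.30361620e+00,
       -2.71828037e-05,  1.43117889e+00]), 'qvel': array([-0.00013886, -0.00357909,  0.00413017, -0.00038143, -0.00072187,
        0.00026034]), 'tau': array([ 1.59560343e-03, -4.81724739e+01,  2.99245352e+01,  1.27431244e-02,
       -2.32005650e-04, -1.76443478e-05]), 'tcp_pos': array([ 0.15593643, -0.55295501,  0.2304865 ]), 'orientation': array([-8.40733320e-04,  9.90575166e-01,  1.36967634e-01, -1.17268066e-05]), 'wrist_force': array([-0.90157815,  0.71882128, -0.24775684]), 'ft_torque': array([0.04119226, 0.03123266, 0.01768325]), 'grip_force': 0.0, 'finger_gap': 0.08527148543454864} 0.0187
```

View pics/top1.png

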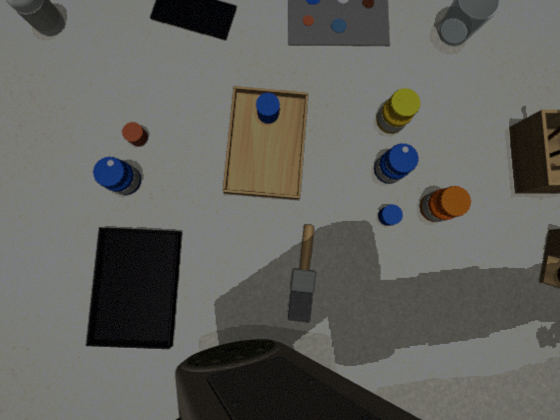

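View pics/scene1.png

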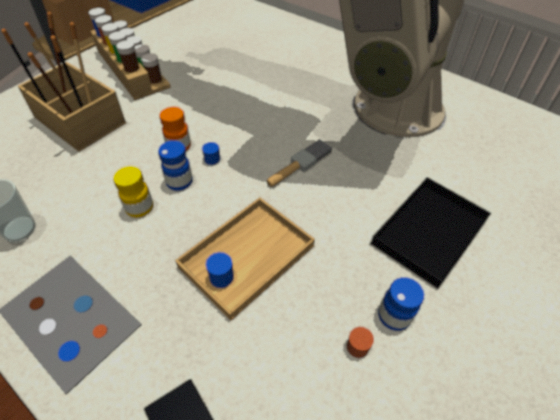

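The top view shows blue jars at (112,172) and (402,158), and the wooden tray at (265,143) with its pot at (267,107). I'll measure the cap heights and zoom in on both jars.

Run:
```python
from h import *
c,p,d=look("top"); P=cloud(c,d)
hsv=cv2.cvtColor(p,cv2.COLOR_RGB2HSV)
for nm,lo,hi in(("blue",(105,150,60),(130,255,255)),("orange",(3,180,120),(18,255,255)),("yellow",(22,180,100),(34,255,255))):
    m=cv2.inRange(hsv,lo,hi); n,l,s,ce=cv2.connectedComponentsWithStats(m)
    for i in range(1,n):
        if s[i,4]<150: continue
        q=P[l==i]; zt=np.percentile(q[:,2],97) ; t=q[q[:,2]>np.percentile(q[:,2],90)-.006]
        cc,r=cv2.minEnclosingCircle(t[:,:2].astype(np.float32)); print(nm,ce[i].round(),s[i,4],'top',np.percentile(q[:,2],[50,75,90,97]).round(4),'c',np.round(cc,4),'r',round(r,4))
# tray
m=cv2.inRange(hsv,(8,50,90),(24,190,255)); n,l,s,ce=cv2.connectedComponentsWithStats(m)
for i in range(1,n):
    if s[i,4]>4000:
        q=P[l==i]; print('tray',ce[i],np.percentile(q[:,2],[5,50,98]).round(4), cv2.minAreaRect(q[:,:2].astype(np.float32)))
print('table z',np.median(P[250:330,200:210,2]))
c,s,_=look("scene")
a=cv2.resize(s[135:195,150:230],(400,300),interpolation=2);b=cv2.resize(s[270:330,370:450],(400,300),interpolation=2)
save("pics/jars.png",np.hstack([a,b]))
```

```text
blue [267. 104.] 419 top [0.0489 0.0496 0.0503 0.0509] c [ 0.4997 -0.0143] r 0.1431
blue [401. 160.] 722 top [0.0878 0.0885 0.0891 0.0896] c [ 0.5102 -0.2355] r 0.0252
blue [108. 172.] 666 top [0.0775 0.0783 0.0788 0.0795] c [0.4335 0.1256] r 0.1633
blue [392. 214.] 312 top [0.033  0.0338 0.0345 0.0353] c [ 0.3923 -0.1319] r 0.119
orange [456. 200.] 563 top [0.0881 0.0888 0.0894 0.0901] c [ 0.4023 -0.1787] r 0.1667
yellow [405. 102.] 584 top [0.0879 0.0886 0.0893 0.0898] c [ 0.6073 -0.2455] r 0.0243
tray [267.06875374 147.14275015] [0.0018 0.0039 0.0245] ((0.5160335898399353, -0.0043653398752212524), (0.14233122766017914, 0.3150767683982849), 85.13040161132812)
table z -0.0012202638485282469
```

View pics/jars.png

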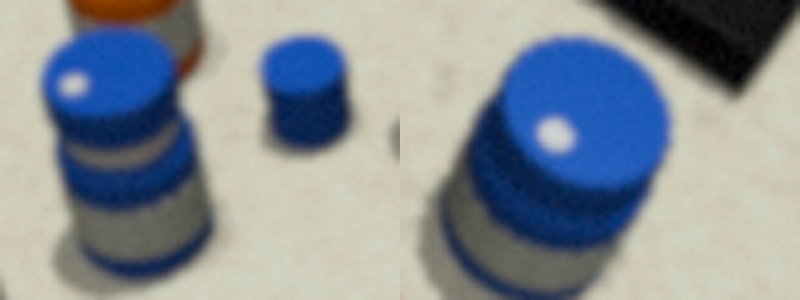

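The left crop (scene 175,165) shows the bare neck band under the cap, with the top at 88.5 mm: that's the loose jar. The right jar is tight, at 78 mm. Next: the neighbours, the tray frame and the tool axes.

Run:
```python
from h import *
c,p,d=look("top"); P=cloud(c,d)
hsv=cv2.cvtColor(p,cv2.COLOR_RGB2HSV)
def med(nm,lo,hi,z,box):
    m=cv2.inRange(hsv,lo,hi)>0; w=np.zeros_like(m); w[box[0]:box[1],box[2]:box[3]]=1
    t=P[m&w&(abs(P[:,:,2]-z)<.005)]; print(nm,len(t),np.median(t[:,:2],0).round(4),((np.percentile(t[:,:2],2,0)+np.percentile(t[:,:2],98,0))/2).round(4))
med('loose',(105,150,60),(130,255,255),.089,(140,185,370,420))
med('orange',(3,150,100),(20,255,255),.089,(180,225,415,475))
med('yellow',(20,150,100),(36,255,255),.089,(85,135,375,425))
med('pot',(105,150,60),(130,255,255),.034,(200,230,375,405))
med('traypot',(105,150,60),(130,255,255),.05,(85,130,250,285))
med('tight',(105,150,60),(130,255,255),.079,(140,200,85,140))
w=np.zeros(d.shape,bool); w[80:205,215:315]=1
t=P[w&(P[:,:,2]>.021)&(P[:,:,2]<.029)]
print('tray',cv2.minAreaRect(t[:,:2].astype(np.float32)))
s=env.get_state(); print(rot(s['orientation']).round(3))
```

```text
loose 623 [ 0.5099 -0.2344] [ 0.5105 -0.2354]
orange 661 [ 0.4372 -0.318 ] [ 0.4375 -0.3181]
yellow 603 [ 0.6072 -0.2459] [ 0.6073 -0.2456]
pot 305 [ 0.4227 -0.2282] [ 0.4229 -0.2289]
traypot 414 [ 0.6214 -0.012 ] [ 0.6219 -0.0118]
tight 658 [0.4965 0.2497] [0.498  0.2493]
tray ((0.562319815158844, -0.008570708334445953), (0.1398829072713852, 0.2003260999917984), 84.06480407714844)
[[ 0.962  0.271 -0.   ]
 [ 0.271 -0.962  0.001]
 [ 0.    -0.001 -1.   ]]
```

Target is the jar at (0.5105, -0.235), with the fingers closing roughly along y to avoid its neighbours. I'll move above it first.

{"method": "carry_out", "body": {"steps": [[[0, 0, 0], [5.3, -2.6, 0], 0], [[0, 0, 0], [10.7, -5.2, 0], 0], [[0, 0, 0], [16, -7.9, 0], 0], [[0, 0, 0], [21.4, -10.5, 0], 0], [[0, 0, 0], [26.7, -13.1, 0], 0], [[0, 0, 0], [32, -15.7, 0], 0], [[0, 0, 0], [37.4, -18.4, 0], 0], [[0, 0, 0], [42.7, -21, 0], 0]], "force": 25}}

```text
clock: 1.25
tcp_pos: [0.5113, -0.234, 0.2314]
orientation: [0.0, 0.991, 0.137, 0.0]
wrist_force: [-0.1, -0.4, 0.1]
finger_gap: 0.0854
grip_force: 0.0
```

{"method": "carry_out", "body": {"steps": [[[0, 0, 0], [0, 0, 1], 0], [[0, 0, 0], [0, 0, 2], 0], [[0, 0, 0], [0, 0, 3], 0], [[0, 0, 0], [0, 0, 4], 0], [[0, 0, 0], [0, 0, 5], 0], [[0, 0, 0], [0, 0, 5], 0], [[0, 0, 0], [0, 0, 5], 0], [[0, 0, 0], [0, 0, 5], 0]]}}

```text
clock: 2.25
tcp_pos: [0.5103, -0.2357, 0.1818]
orientation: [0.0, 0.991, 0.137, 0.0]
wrist_force: [-0.9, -0.2, -0.5]
finger_gap: 0.0852
grip_force: 0.0
```

```bash
cat > w.py <<'E'
from h import *
import sys
s=env.get_state(); c,p,d=look("wrist"); save(sys.argv[1],p); P=cloud(c,d)
hsv=cv2.cvtColor(p,cv2.COLOR_RGB2HSV)
m=(cv2.inRange(hsv,(105,130,50),(130,255,255))>0)&(abs(P[:,:,2]-float(sys.argv[2]))<.006)
n,l,st,ce=cv2.connectedComponentsWithStats(m.astype(np.uint8))
print('q',s['joint_pos'].round(3),'tcp',s['tcp_pos'].round(4),'gap',s['finger_gap'],'F',s['wrist_force'].round(1))
M=rot(s['orientation']); print(M.round(3))
for i in range(1,n):
    if st[i,4]<400: continue
    k,_=cv2.findContours((l==i).astype(np.uint8),0,1); k=cv2.convexHull(max(k,key=len))
    xy=onplane(c,k.reshape(-1,2),float(sys.argv[2]))
    (x,y),r=cv2.minEnclosingCircle(xy[:,:2].astype(np.float32))
    g=np.median(P[l==i],0)
    print('px',ce[i],st[i,4],'circ',round(x,4),round(y,4),round(r,4),'med',g.round(4),'tool delta',(M.T@(np.array([x,y,g[2]])-s['tcp_pos'])).round(4))
E
python3 w.py pics/w1.png .089
```

```text
q [-0.575  0.306 -0.086  1.178 -0.     2.291] tcp [ 0.5103 -0.2357  0.1818] gap 0.08520970013483774 F [-0.9 -0.2 -0.5]
[[ 0.962  0.271  0.001]
 [ 0.271 -0.962 -0.001]
 [ 0.001  0.001 -1.   ]]
px [279.24787707 213.63040841] 2473 circ 0.5134 -0.2359 0.0257 med [ 0.5131 -0.2351  0.0885] tool delta [0.0029 0.001  0.0933]
```

View pics/w1.png

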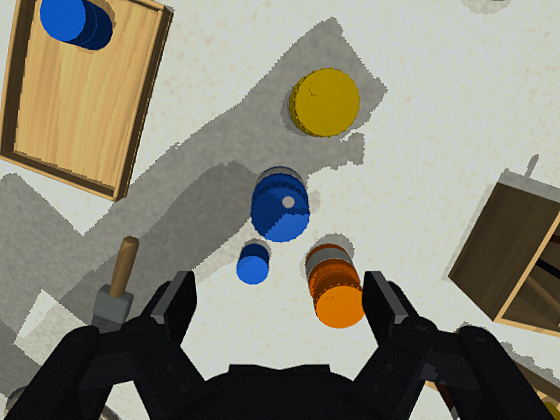

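The jar's cap is at (279,213) in the wrist view, within 3 mm of the TCP. I'll descend, then close gently.

{"method": "carry_out", "body": {"steps": [[[0, 0, 0], [0.1, 0, 3], 0], [[0, 0, 0], [0.2, 0, 6], 0], [[0, 0, 0], [0.2, 0.05, 8.5], 0], [[0, 0, 0], [0.2, 0.05, 10.5], 0], [[0, 0, 0], [0.2, 0.05, 11.5], 0], [[0, 0, 0], [0.2, 0.05, 11.9], 0], [[0, 0, 0], [0.2, 0.05, 11.9], 0], [[0, 0, 0], [0.2, 0.05, 11.9], 40]], "force": 25}}

```text
clock: 3.3
tcp_pos: [0.5126, -0.2358, 0.0632]
orientation: [0.001, 0.991, 0.137, 0.001]
wrist_force: [-0.2, -0.5, -0.9]
finger_gap: 0.0724
grip_force: 0.0
```

{"method": "carry_out", "body": {"steps": [[[0, 0, 0], [0, 0, 0], 60], [[0, 0, 0], [0, 0, 0], 80], [[0, 0, 0], [0, 0, 0], 95], [[0, 0, 0], [0, 0, 0], 110], [[0, 0, 0], [0, 0, 0], 125], [[0, 0, 0], [0, 0, 0], 140], [[0, 0, 0], [0, 0, 0], 160], [[0, 0, 0], [0, 0, 0], 160]]}}

```text
clock: 4.3
tcp_pos: [0.5122, -0.2356, 0.0625]
orientation: [0.0, 0.991, 0.137, 0.0]
wrist_force: [-0.6, 0.1, 3.9]
finger_gap: 0.0493
grip_force: 25.8
```

Gripped at 49.3 mm. Now twist -55° about tool z, which is anticlockwise from above and away from joint 6's limit.

{"method": "carry_out", "body": {"steps": [[[0, 0, -8], [0, 0, 0], 160], [[0, 0, -16], [0, 0, 0], 160], [[0, 0, -24], [0, 0, 0], 160], [[0, 0, -32], [0, 0, 0], 160], [[0, 0, -40], [0, 0, 0], 160], [[0, 0, -48], [0, 0, 0], 160], [[0, 0, -55], [0, 0, 0], 160], [[0, 0, -55], [0, 0, 0], 160]]}}

```text
clock: 5.3
tcp_pos: [0.5118, -0.2355, 0.0625]
orientation: [0.0, 0.815, 0.579, -0.0]
wrist_force: [-2.1, 0.4, 5.1]
finger_gap: 0.0494
grip_force: 26.0
```

Run:
```python
from h import *
s=env.get_state(); print(s['tcp_pos'],s['joint_pos'].round(3),s['wrist_force'],s['ft_torque'],s['finger_gap'],s['grip_force'])
c,p,_=look("scene"); save("pics/s2.png",cv2.resize(p[110:230,110:270],(640,480),interpolation=2))
```

```text
[ 0.51176037 -0.23552115  0.06249881] [-5.730e-01  3.980e-01 -2.650e-01  9.090e-01 -1.000e-03  1.333e+00] [-2.07572314  0.44500801  5.09144661] [0.04572589 0.46104143 0.04421378] 0.049443347661534194 25.970527231693268
```

View pics/s2.png

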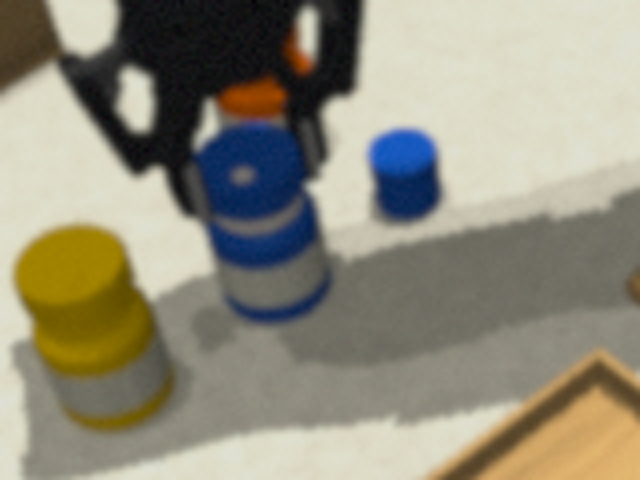

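The dot has swung anticlockwise with the cap and the jar still stands in place. The 5 N of downward load might have dragged the jar round, so I'll release slightly, regrip 3 mm higher and twist further.

{"method": "carry_out", "body": {"steps": [[[0, 0, 0], [0, 0, 0], 75], [[0, 0, 0], [0, 0, 0], 75], [[0, 0, 0], [0, 0, -0.3], 75], [[0, 0, 0], [0, 0, -0.3], 90], [[0, 0, 0], [0, 0, -0.3], 110], [[0, 0, 0], [0, 0, -0.3], 130], [[0, 0, 0], [0, 0, -0.3], 160], [[0, 0, 0], [0, 0, -0.3], 160]], "force": 25}}

```text
clock: 6.35
tcp_pos: [0.5122, -0.2355, 0.0656]
orientation: [0.0, 0.815, 0.579, 0.0]
wrist_force: [-1.2, 1.1, 4.9]
finger_gap: 0.0493
grip_force: 25.9
```

{"method": "carry_out", "body": {"steps": [[[0, 0, -8], [0, 0, 0], 160], [[0, 0, -16], [0, 0, 0], 160], [[0, 0, -24], [0, 0, 0], 160], [[0, 0, -32], [0, 0, 0], 160], [[0, 0, -40], [0, 0, 0], 160], [[0, 0, -45], [0, 0, 0], 160], [[0, 0, -45], [0, 0, 0], 160], [[0, 0, -45], [0, 0, 0], 160]]}}

```text
clock: 7.35
tcp_pos: [0.5118, -0.2355, 0.0656]
orientation: [-0.0, 0.532, 0.847, -0.0]
wrist_force: [-2.0, 0.6, 5.3]
finger_gap: 0.0491
grip_force: 26.1
```

Run:
```python
from h import *
s=env.get_state(); print(s['tcp_pos'],s['joint_pos'].round(3),s['wrist_force'],s['ft_torque'],s['finger_gap'],s['grip_force'])
M=rot(s['orientation']);print(M.round(3)); t=np.array([.514,-.004,s['tcp_pos'][2]]); print(M.T@(t-s['tcp_pos']))
```

```text
[ 0.51182296 -0.23553594  0.06559485] [-0.573  0.394 -0.261  0.915 -0.001  0.548] [-1.95934868  0.63760087  5.31991589] [0.05804125 0.44960668 0.03871875] 0.049120098001807916 26.05535387992859
[[-0.434  0.901 -0.   ]
 [ 0.901  0.434 -0.   ]
 [-0.    -0.001 -1.   ]]
[ 2.07616173e-01  1.02514120e-01 -1.06222782e-04]
```

The force is the same at the greater height, so the fingertips aren't touching the shoulder and the twist is sound. Now I'll tighten the grip, lift and carry.

{"method": "carry_out", "body": {"steps": [[[0, 0, 0], [0, 0, 0], 180], [[0, 0, 0], [0, 0, -0.5], 180], [[0, 0, 0], [0, 0, -2], 180], [[0, 0, 0], [0, 0, -3.5], 180], [[0, 0, 0], [0, 0, -5], 180], [[0, 0, 0], [0, 0, -6.5], 180], [[0, 0, 0], [0, 0, -7], 180], [[0, 0, 0], [0, 0, -7], 180]], "force": 50}}

```text
clock: 8.35
tcp_pos: [0.5123, -0.2356, 0.1357]
orientation: [0.0, 0.532, 0.847, -0.0]
wrist_force: [-0.4, 1.0, -2.7]
finger_gap: 0.0487
grip_force: 52.1
```

{"method": "carry_out", "body": {"steps": [[[0, 0, 0], [1.4, 0.7, 0], 180], [[0, 0, 0], [4.2, 2.1, 0], 180], [[0, 0, 0], [8, 4, 0], 180], [[0, 0, 0], [12, 6, 0], 180], [[0, 0, 0], [16, 7.9, 0], 180], [[0, 0, 0], [19, 9.4, 0], 180], [[0, 0, 0], [20.4, 10.1, 0], 180], [[0, 0, 0], [20.8, 10.3, 0], 180]]}}

```text
clock: 9.35
tcp_pos: [0.514, -0.0023, 0.1349]
orientation: [-0.0, 0.531, 0.847, -0.0]
wrist_force: [-0.0, 0.5, -2.2]
finger_gap: 0.0481
grip_force: 52.1
```

Run:
```python
from h import *
s=env.get_state(); print(s['tcp_pos'],s['joint_pos'].round(3),s['wrist_force'],s['finger_gap'],s['grip_force'])
c,p,_=look("scene"); save("pics/s3.png",p[80:360,100:460])
```

```text
[ 0.51403642 -0.00228932  0.13492472] [-0.161  0.248 -0.285  1.038 -0.     0.959] [-0.03840922  0.52840757 -2.15038723] 0.048140377410339184 52.10491597652435
```

View pics/s3.png

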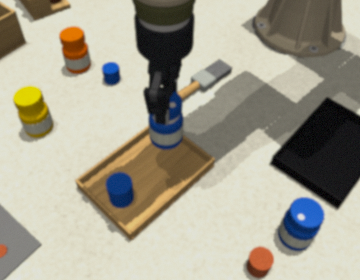

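The jar hangs upright over the tray's free half, at about (165,125) in the crop. Contact should come after about 6.4 cm of descent, so I'll lower slowly.

{"method": "carry_out", "body": {"steps": [[[0, 0, 0], [0, 0, 0.5], 180], [[0, 0, 0], [0, 0, 1.5], 180], [[0, 0, 0], [0, 0, 2.5], 180], [[0, 0, 0], [0, 0, 3.5], 180], [[0, 0, 0], [0, 0, 4.5], 180], [[0, 0, 0], [0, 0, 5.3], 180], [[0, 0, 0], [0, 0, 5.8], 180], [[0, 0, 0], [0, 0, 6], 180]]}}

```text
clock: 10.4
tcp_pos: [0.5144, -0.0033, 0.075]
orientation: [-0.0, 0.532, 0.847, -0.0]
wrist_force: [0.5, 1.0, -2.9]
finger_gap: 0.0485
grip_force: 52.1
```

{"method": "carry_out", "body": {"steps": [[[0, 0, 0], [0, 0, 0.1], 180], [[0, 0, 0], [0, 0, 0.2], 180], [[0, 0, 0], [0, 0, 0.3], 180], [[0, 0, 0], [0, 0, 0.35], 180], [[0, 0, 0], [0, 0, 0.4], 180], [[0, 0, 0], [0, 0, 0.4], 180], [[0, 0, 0], [0, 0, 0.4], 180], [[0, 0, 0], [0, 0, 0.4], 180]]}}

```text
clock: 11.4
tcp_pos: [0.5145, -0.0034, 0.0713]
orientation: [0.0, 0.532, 0.847, -0.0]
wrist_force: [0.0, 0.1, -2.8]
finger_gap: 0.0486
grip_force: 52.1
```

Not in contact yet. I'll ease down until the load shifts.

{"method": "carry_out", "body": {"steps": [[[0, 0, 0], [0, 0, 0.03], 180], [[0, 0, 0], [0, 0, 0.06], 180], [[0, 0, 0], [0, 0, 0.09], 180], [[0, 0, 0], [0, 0, 0.12], 180], [[0, 0, 0], [0, 0, 0.15], 180], [[0, 0, 0], [0, 0, 0.15], 180], [[0, 0, 0], [0, 0, 0.15], 180], [[0, 0, 0], [0, 0, 0.15], 180]]}}

```text
clock: 12.4
tcp_pos: [0.5146, -0.0034, 0.0708]
orientation: [0.0, 0.532, 0.847, 0.0]
wrist_force: [-3.5, -0.1, 8.1]
finger_gap: 0.0485
grip_force: 52.8
```

Seated, with 8 N of contact. Release gradually and back off.

{"method": "carry_out", "body": {"steps": [[[0, 0, 0], [0, 0, -0.05], 180], [[0, 0, 0], [0, 0, -0.05], 90], [[0, 0, 0], [0, 0, -0.05], 70], [[0, 0, 0], [0, 0, -0.05], 50], [[0, 0, 0], [0, 0, -0.05], 30], [[0, 0, 0], [0, 0, -0.05], 0], [[0, 0, 0], [0, 0, -0.05], 0], [[0, 0, 0], [0, 0, -1], 0]]}}

```text
clock: 13.4
tcp_pos: [0.5139, -0.0032, 0.0795]
orientation: [-0.001, 0.532, 0.847, -0.0]
wrist_force: [0.1, -0.3, 0.1]
finger_gap: 0.0852
grip_force: 0.0
```

{"method": "carry_out", "body": {"steps": [[[0, 0, 0], [0, 0, -1], 0], [[0, 0, 0], [0, 0, -3], 0], [[0, 0, 0], [0, 0, -5], 0], [[0, 0, 0], [0, 0, -8], 0], [[0, 0, 0], [0, 0, -11], 0], [[0, 0, 0], [0, 0, -12], 0], [[0, 0, 0], [0, 0, -12], 0], [[0, 0, 0], [0, 0, -12], 0]]}}

```text
clock: 14.4
tcp_pos: [0.5138, -0.0032, 0.1986]
orientation: [-0.001, 0.532, 0.847, -0.0]
wrist_force: [0.7, -0.0, -0.7]
finger_gap: 0.0854
grip_force: 0.0
```

```bash
python3 w.py pics/w4.png .094
python3 - <<'E'
from h import *
c,p,_=look("scene"); save("pics/s4.png",p[80:360,100:460])
E
```

```text
q [-0.163  0.209 -0.173  1.191 -0.     0.959] tcp [ 0.5138 -0.0032  0.1986] gap 0.08540929236175784 F [ 0.7 -0.  -0.7]
[[-0.434  0.901 -0.002]
 [ 0.901  0.434  0.   ]
 [ 0.001 -0.002 -1.   ]]
px [279.21178556 212.19273372] 2257 circ 0.514 -0.0033 0.0257 med [ 0.5135 -0.0036  0.0935] tool delta [-0.0003  0.0003  0.1051]
```

View pics/s4.png

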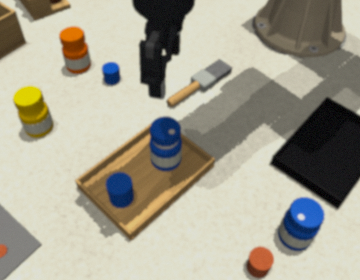

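The jar stands upright in the tray's free half at about (166,145) in the crop, cap top at 93.5 mm as expected. The gripper is clear and the tight jar hasn't moved.

```bash
python3 -c "
from workcell import env
print(env.hand_in())"
```

```text
the job is handed in; nothing more can be done
None
```

I twisted the loose cap about 100° anticlockwise with its jar standing in place, set that jar upright in the wooden tray, left the tight jar untouched, and handed the job in (no verdict came back).

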